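Fill the empty pockets of the spice rack

TASK

Two pockets of the sloping wooden spice rack are empty. Put the two spare spice jars that stand on the counter into them, one in each, gently set right down on the pocket floor with the cap up before you let go, not dropped. Leave the jars that are already in the rack where they are, and do not disturb the salt shaker, the mug or the pan.

Things in the scene. Friction and masses are not known exactly. Their poses are not given: they have to be found in the camera images.
- rack: Fixed pale-wood rack, 110 x 272 mm, 80 mm high. Four square pockets in a row along its y lean 30 degrees towards its front (-x, to the robot, turned up to 0.2 rad), so jars in it lean with the cap to the robot. Two pockets hold a jar, two are empty; which ones varies. Origin: on the counter under the middle of the row of pocket floors; z up, x to the back, y to the left along the row.
- rack_jar_1: One of the two jars that already stand in the rack, leaning with its pocket. A glass spice jar with a red cap, a plain upright round cylinder 45 mm across (cap; the glass below is 1 to 3 mm narrower) and 106 mm tall, about 0.11 kg (may vary by 30 percent); the cap is the top 21 mm. Origin: centre of its underside; z runs up its axis to the cap.
- rack_jar_2: One of the two jars that already stand in the rack, leaning with its pocket. A glass spice jar with a green cap, a plain upright round cylinder 46 mm across (cap; the glass below is 1 to 3 mm narrower) and 106 mm tall, about 0.11 kg (may vary by 30 percent); the cap is the top 21 mm. Origin: centre of its underside; z runs up its axis to the cap.
- spare_jar_1: One of the two spare jars, standing upright on the counter to the right of the rack. A glass spice jar with a red cap, a plain upright round cylinder 45 mm across (cap; the glass below is 1 to 3 mm narrower) and 109 mm tall, about 0.11 kg (may vary by 30 percent); the cap is the top 21 mm. Origin: centre of its underside; z runs up its axis to the cap.
- spare_jar_2: One of the two spare jars, standing upright on the counter to the right of the rack. A glass spice jar with a green cap, a plain upright round cylinder 46 mm across (cap; the glass below is 1 to 3 mm narrower) and 106 mm tall, about 0.11 kg (may vary by 30 percent); the cap is the top 21 mm. Origin: centre of its underside; z runs up its axis to the cap.
- salt_shaker: Bystander: glass salt shaker with a light grey cap, 44 mm across, 90 mm tall, on the counter behind the spares; it is no spice jar. Origin: centre of its underside.
- mug: Bystander: white patterned mug, 92 x 127 x 95 mm with its handle, behind and to the right of the spares. Origin: centre of its underside.
- milk_pan: Bystander: small pan with a brown handle, 145 x 272 x 101 mm, on the cooktop to the left of the rack. Origin: centre of its underside. (Above: the microwave over the cooktop and the wall cabinet over the counter hang about 0.45 m up, their fronts and handles from about x = 0.55 m; keep the wrist clear of them.)
- pocket_1: Pocket 1, the leftmost (seen by the robot). Origin: centre of its floor (black rubber seat), 34 mm above the counter. z: up its axis, out of the mouth, leaning 30 degrees to the robot; x: to its back board; y: left along the row. Inside 56 (x) by 58 (y) mm, 50 deep; walls 8, pitch 66. A jar stands out by about 56 mm and comes to lie on the front board, its origin about 5 mm to -x.
- pocket_2: Pocket 2, second from the left (seen by the robot). Origin: centre of its floor (black rubber seat), 34 mm above the counter. z: up its axis, out of the mouth, leaning 30 degrees to the robot; x: to its back board; y: left along the row. Inside 56 (x) by 58 (y) mm, 50 deep; walls 8, pitch 66. A jar stands out by about 56 mm and comes to lie on the front board, its origin about 5 mm to -x.
- pocket_3: Pocket 3, third from the left (seen by the robot). Origin: centre of its floor (black rubber seat), 34 mm above the counter. z: up its axis, out of the mouth, leaning 30 degrees to the robot; x: to its back board; y: left along the row. Inside 56 (x) by 58 (y) mm, 50 deep; walls 8, pitch 66. A jar stands out by about 56 mm and comes to lie on the front board, its origin about 5 mm to -x.
- pocket_4: Pocket 4, the rightmost (seen by the robot). Origin: centre of its floor (black rubber seat), 34 mm above the counter. z: up its axis, out of the mouth, leaning 30 degrees to the robot; x: to its back board; y: left along the row. Inside 56 (x) by 58 (y) mm, 50 deep; walls 8, pitch 66. A jar stands out by about 56 mm and comes to lie on the front board, its origin about 5 mm to -x.

How it is judged:
At the end, for the whole second after the job is handed in: Each spare jar sits in a pocket of the rack, cap up: underside centre within 18 mm of the pocket's floor centre and under 7 mm above the floor, axis within 0.2 rad of the pocket's. The two jars first in the rack are still in theirs, within 20 mm of their start; all jars at rest (under 0.02 m/s) (((distance between spare_jar_1 and pocket_1 below 0.018 m and z of spare_jar_1 in the frame of pocket_1 below 0.007 m and angle between the z axis of spare_jar_1 and the z axis of pocket_1, either way round below 0.2 rad) or (distance between spare_jar_1 and pocket_2 below 0.018 m and z of spare_jar_1 in the frame of pocket_2 below 0.007 m and angle between the z axis of spare_jar_1 and the z axis of pocket_2, either way round below 0.2 rad) or (distance between spare_jar_1 and pocket_3 below 0.018 m and z of spare_jar_1 in the frame of pocket_3 below 0.007 m and angle between the z axis of spare_jar_1 and the z axis of pocket_3, either way round below 0.2 rad) or (distance between spare_jar_1 and pocket_4 below 0.018 m and z of spare_jar_1 in the frame of pocket_4 below 0.007 m and angle between the z axis of spare_jar_1 and the z axis of pocket_4, either way round below 0.2 rad)) and ((distance between spare_jar_2 and pocket_1 below 0.018 m and z of spare_jar_2 in the frame of pocket_1 below 0.007 m and angle between the z axis of spare_jar_2 and the z axis of pocket_1, either way round below 0.2 rad) or (distance between spare_jar_2 and pocket_2 below 0.018 m and z of spare_jar_2 in the frame of pocket_2 below 0.007 m and angle between the z axis of spare_jar_2 and the z axis of pocket_2, either way round below 0.2 rad) or (distance between spare_jar_2 and pocket_3 below 0.018 m and z of spare_jar_2 in the frame of pocket_3 below 0.007 m and angle between the z axis of spare_jar_2 and the z axis of pocket_3, either way round below 0.2 rad) or (distance between spare_jar_2 and pocket_4 below 0.018 m and z of spare_jar_2 in the frame of pocket_4 below 0.007 m and angle between the z axis of spare_jar_2 and the z axis of pocket_4, either way round below 0.2 rad)) and distance of each of rack_jar_1, rack_jar_2 from where it was at the start of the episode below 0.02 m and linear speed of each of rack_jar_1, rack_jar_2, spare_jar_1, spare_jar_2 below 0.02 m/s); the robot touches nothing.
It fails at once if a jar that was already in the rack is moved more than 30 mm (distance of any of rack_jar_1, rack_jar_2 from where it was at the start of the episode above 0.03 m).
It fails at once if the salt shaker, the mug or the pan is moved more than 40 mm (distance of any of salt_shaker, mug, milk_pan from where it was at the start of the episode above 0.04 m).
It fails at once if a spare jar strikes or is pressed on the rack with more than 60 N (rammed, not set down gently) (contact force between any of spare_jar_1, spare_jar_2 and rack above 60 N).
It fails at once if a spare jar is dropped or thrown: faster than 0.5 m/s while no finger touches it ((linear speed of spare_jar_1 above 0.5 m/s and contact force between the fingers and spare_jar_1 below 0.05 N) or (linear speed of spare_jar_2 above 0.5 m/s and contact force between the fingers and spare_jar_2 below 0.05 N)).
It also fails if it takes over 56 s, if anything falls off the work surface, if the arm or the gripper's body presses on something with over 40 N, if the wrist force passes 120 N, or if a joint passes its speed limit or range.

ROBOT

A 6-joint arm with a two-finger parallel gripper is mounted at the origin on a cart in front of the work surface, level with it; the furniture and walls round the work are solid. World frame = base frame: x ahead of the robot, y to its left, z up, the work surface at z = 0. Lengths are in m, angles in rad, forces in N, time in s.
With the tool pointing down it reaches from about 0.325 to 0.9 m from the base axis. Payload 6.1 kg.
Tool frame: the origin (TCP) lies at the very end of the fingers, on their centre line; the grasp point (between the pads) lies 19 mm behind it; z points along the fingers, y is the line along which they close (so a half turn about z gives the same grasp; the last joint's range is limited). The gripper opens to 85 mm and grips with 20 to 120 N. Pads are 22 mm wide; open, the fingers measure 114 mm over their backs; the gripper's body (76 mm by 85 mm) begins 54 mm behind the grasp point. The pads swing forward as they close: fully open they stand 13 mm farther back than shut.
Start: joints at [1.052, 0.22, 1.526, -0, 1.395, -0.126], TCP at [0.239, 0.577, 0.231] pointing down, gripper open.
Joint ranges: [-2.98, 2.98], [-0.91, 2.08], [0.09, 2.57], [-1.24, 4.39], [0.2, 2.65], [-2.68, 2.68]. Speed limits (rad/s): [2.57, 2.57, 3.01, 3.14, 3.14, 3.14].

INTERFACE

Orientations are given as a 3x3 rotation matrix whose columns are the frame's x, y, z axes.
In Python, from cell import status, vision, robot gives the robot as it stands. The module is installed in compiled form; this text tells all that it offers.
- The arm moves only by the tool play_rows, never from a script. Its argument "plan" is a list of rows, each an object of numbers: "wx", "wy", "wz": the turn, a rotation vector about the tool's x, y, z in rad; "tx", "ty", "tz": the shift along the tool's x, y, z in cm; "hand": the finger opening in cm, from 0 to 8.54. In form: [{"wx": .., "wy": .., "wz": .., "tx": .., "ty": .., "tz": .., "hand": ..}, ...]. A call has exactly 10 rows; each row shifts and turns the commanded pose from where the row before left it, along the tool's axes as they then stand; what a row does not reach is not made up. A row lasts 1/10 s, in which the tool goes at most 50 mm and 8.59 degrees, less where a joint would pass 70% of its speed; a pose out of reach is approached as far as the arm can. A call with a gripper value outside its range is refused whole. The fingers move at their own pace and stop on an object; "squeeze" is the grip in N (left out, the last holds). Time passes only in rows, so rows that do not move let the fingers close, or fill a call up. It gives the time, the measured TCP pose, the force, the opening and the grip force at its end, in the units of the state.
- status.sense(): the state, without advancing time (a new reading comes with each control period).
- vision.capture(name): name is "side" or "top" or "wrist"; returns a dict with "image" (420x560x3 uint8, red, green, blue), "range_z" (420x560 float32, m along the optical axis (not along the pixel's ray), 0 where there is no reading), "mtx" (3x3 intrinsics, pixels), "R" (3x3) and "t" (3): a world point X has camera coordinates R X + t; the wrist camera has in their place "tool_from_camera" (4x4, takes a point from camera to tool coordinates, whose origin is the TCP and whose axes are the flange's). Camera axes: x right, y down, z forward; pixel columns grow to the right and rows downward; lengths in m; the calibration is good to about 2 mm. A picture is of the moment at which its call begins: read the wrist's pose just before it.
- robot.job_done(): hands the job in; it is judged then, once.
The state is a dict: "clock": time; "joint_positions": joint angles; "qvel": joint speeds; "joint_efforts": joint torques, N m; "tool_pos": TCP position; "ee_rot": TCP orientation; "wrist_force": force on the tool from outside, world axes, zero at the start; "moment": the same for the moment, N m; "grip_width": finger opening in m; "finger_force": force on a finger pad.
Only numpy, scipy, OpenCV 4.12 (cv2) and the standard library are available. Lean on these libraries where they do the work, as an engineer would, in place of code of your own. Each camera call takes 0.05 s, during which the arm holds its last target. There are 200 camera calls.

## Working session

There is one attempt and no reset: what is moved stays moved. The work goes in short steps, Python scripts to look and compute and a tool call to move; the robot and the scene stay as the last step left them, time stands still between calls to the robot, and variables do not carry over. Pictures are saved under pics/ and viewed, at most 10 in all, crops included, and the job is handed in when it is done.

Besides the shell and the picture viewer there is one more tool, called after "Request:" as name(argument=value, ...), one argument or row to a line, values as JSON. play_rows: Moves the arm, as the interface text tells. Its arguments: {"type":"object","properties":{"plan":{"type":"array"},"squeeze":{"type":"number"}},"required":["plan"]}

```bash
mkdir -p pics; cat > h.py <<'E'
import numpy as np, cv2
from cell import status, vision, robot
def cap(name):
    s=status.sense(); c=vision.capture(name)
    if 'R' not in c:
        T=np.eye(4);T[:3,:3]=np.array(s['ee_rot']).reshape(3,3);T[:3,3]=s['tool_pos']
        M=np.linalg.inv(T@np.array(c['tool_from_camera'])); c['R']=M[:3,:3];c['t']=M[:3,3]
    return c
def cloud(c):
    z=c['range_z'];v,u=np.mgrid[:z.shape[0],:z.shape[1]]
    K=np.array(c['mtx']);p=np.stack([(u-K[0,2])/K[0,0]*z,(v-K[1,2])/K[1,1]*z,z],-1)
    P=(p-np.array(c['t']).ravel())@np.array(c['R']); P[z==0]=np.nan
    return P
def save(c,n): cv2.imwrite('pics/'+n,cv2.cvtColor(c['image'],cv2.COLOR_RGB2BGR))
E
python3 - <<'E'
from h import *
import pickle
s=status.sense();print(s)
d={n:cap(n) for n in('side','top')}
pickle.dump(d,open('d0.pkl','wb'))
for n in d:
    save(d[n],n+'0.png'); C=-d[n]['R'].T@d[n]['t'];print(n,C,d[n]['R'][2])
E
```

```text
{'clock': 0.0, 'joint_positions': array([ 1.05190830e+00,  2.21231669e-01,  1.52763995e+00,  1.84440241e-05,
        1.39467760e+00, -1.26116236e-01]), 'qvel': array([-0.00038439,  0.00077977, -0.00176644, -0.00041412,  0.00049135,
       -0.00035393]), 'joint_efforts': array([-1.19490360e-03, -4.96879792e+01, -3.89402354e+01, -3.79534185e-04,
        1.08805756e-02,  7.56769708e-06]), 'tool_pos': array([0.23892117, 0.57686985, 0.23018054]), 'ee_rot': array([[-9.23850330e-01,  3.82752655e-01, -9.86058020e-04],
       [ 3.82753834e-01,  9.23848822e-01, -1.69001925e-03],
       [ 2.64109186e-04, -1.93874233e-03, -9.99998086e-01]]), 'wrist_force': array([-0.50901173, -0.91135352,  0.04437361]), 'moment': array([-0.01970767,  0.03855762, -0.05382516]), 'finger_force': 0.0, 'grip_width': 0.08558514068793634}
side [0.4523429  1.16086703 0.77074237] [ 0.05548531 -0.85351761 -0.5181014 ]
top [ 0.34083093 -0.0021977   1.37593321] [ 0.16533007 -0.01831984 -0.98606813]
```

View pics/side0.png

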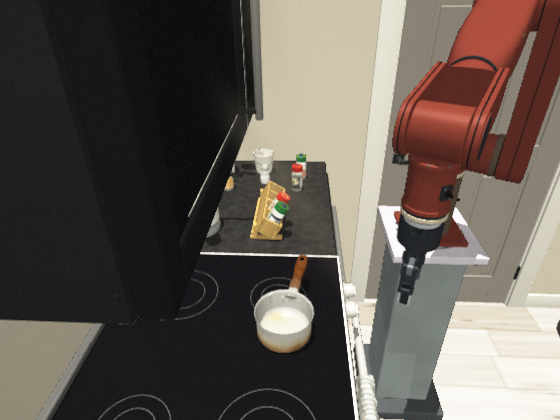

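View pics/top0.png

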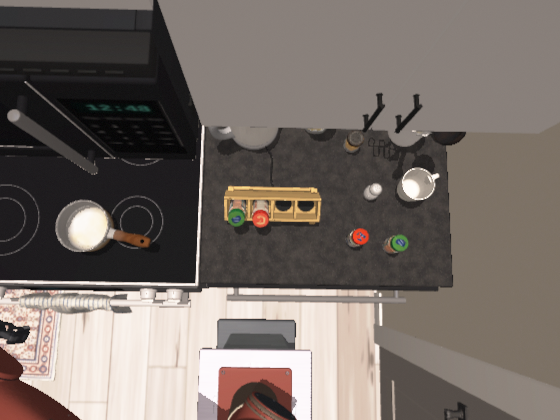

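Top view: the rack spans about (225–320, 188–222). A green jar (237,217) and a red jar (261,218) fill pockets 1 and 2; pockets 3 and 4 are empty. The spares are red (360,237) and green (399,243). The salt shaker is at (374,191), the mug at (415,185). The side view confirms this layout.

```bash
python3 - <<'E'
from h import *
import pickle
d=pickle.load(open('d0.pkl','rb'));np.set_printoptions(precision=4,suppress=True)
for n in('top','side'):
    c=d[n];P=cloud(c);hsv=cv2.cvtColor(c['image'],cv2.COLOR_RGB2HSV);H,S,V=[hsv[...,i].astype(int) for i in range(3)]
    ok=(np.isfinite(P[...,2]))&(P[...,0]<.75)&(P[...,1]<.35)&(P[...,0]>.3)&(P[...,2]>.02)&(P[...,2]<.2)
    print(n,'counter z',np.nanmedian(P[255:265,260:340,2]) if n=='top' else '')
    for nm,m in(('red',((H<6)|(H>174))&(S>180)&(V>90)),('green',(H>50)&(H<85)&(S>120)&(V>40)),('wood',(H>10)&(H<26)&(S>70)&(V>90))):
        k,l,st,_=cv2.connectedComponentsWithStats((m&ok).astype(np.uint8))
        for i in range(1,k):
            if st[i,4]<15: continue
            q=P[l==i]; print(nm,st[i],'med',np.median(q,0),'min',q.min(0),'max',q.max(0))
            if nm=='wood' and st[i,4]>100: print(cv2.minAreaRect(q[:,:2].astype(np.float32)))
    if n=='top':
        for nm,(u,v) in dict(salt=(375,190),mug=(415,185)).items():
            q=P[v-14:v+14,u-14:u+14].reshape(-1,3);q=q[q[:,2]>.03];print(nm,q.min(0),q.max(0))
        im=cv2.resize(c['image'][170:260,215:420],None,fx=3.8,fy=3.8,interpolation=cv2.INTER_CUBIC);cv2.imwrite('pics/topc.png',im[...,::-1])
E
```

```text
top counter z 0.0006805017850859339
red [253 210  16  14  63] med [ 0.5242 -0.0076  0.1261] min [ 0.4991 -0.0271  0.1149] max [0.5346 0.014  0.1387]
red [353 229  16  16 137] med [ 0.4666 -0.2801  0.1096] min [ 0.4472 -0.3027  0.1036] max [ 0.4891 -0.2606  0.1158]
green [229 209  15  17 101] med [0.521  0.0544 0.1255] min [0.4929 0.0408 0.106 ] max [0.5363 0.0793 0.1366]
green [391 235  17  16  79] med [ 0.458  -0.3784  0.1059] min [ 0.4329 -0.4113  0.0926] max [ 0.4743 -0.3678  0.1106]
wood [345 142  13   9  53] med [ 0.7402 -0.2691  0.0436] min [ 0.7345 -0.2927  0.0241] max [ 0.7499 -0.2562  0.0741]
wood [ 224  187   97   36 2295] med [ 0.5701 -0.0539  0.0621] min [ 0.512  -0.1744  0.02  ] max [0.619  0.0975 0.1128]
((0.5655816197395325, -0.03844331204891205), (0.27203306555747986, 0.10673641413450241), 89.87841796875)
wood [257 217   8   8  21] med [ 0.5019 -0.0134  0.1206] min [ 0.4965 -0.0163  0.112 ] max [0.5143 0.0027 0.1287]
wood [130 234  20  13 169] med [0.4487 0.325  0.0985] min [0.4323 0.296  0.0851] max [0.4662 0.3496 0.1111]
((0.4484550356864929, 0.32423144578933716), (
[... 616 characters left out ...]
 max [0.5356 0.0859 0.1292]
wood [302 170   4   6  19] med [ 0.4391 -0.3707  0.0292] min [ 0.4343 -0.3811  0.0202] max [ 0.4476 -0.363   0.043 ]
wood [229 177   4   9  30] med [ 0.7451 -0.2669  0.0396] min [ 0.7384 -0.273   0.0206] max [ 0.7497 -0.2495  0.0627]
wood [251 181  34  56 981] med [0.5712 0.0302 0.0594] min [ 0.5148 -0.1737  0.02  ] max [0.6202 0.1038 0.1049]
((0.5677070021629333, -0.034897223114967346), (0.10473420470952988, 0.2772332429885864), 0.24241182208061218)
wood [294 255  13  16 142] med [0.4475 0.3294 0.0933] min [0.4335 0.2971 0.0831] max [0.466  0.3497 0.1001]
((0.44736960530281067, 0.32454144954681396), (0.053698450326919556, 0.029236791655421257), 75.30290985107422)
```

View pics/topc.png

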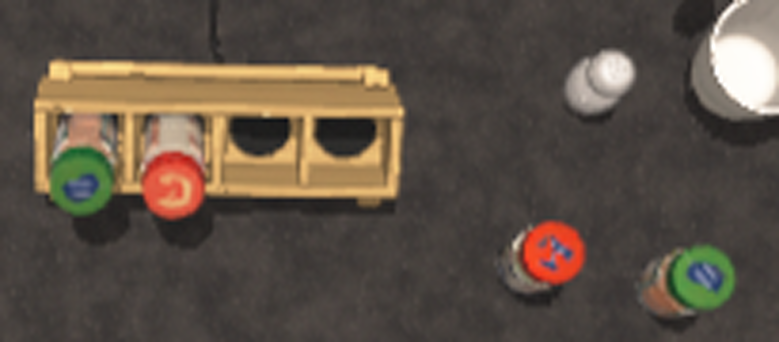

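The closeup confirms pockets 3 and 4 are empty, the rack yaw is about 0, and the spares are near (0.467,-0.281) and (0.454,-0.389). I will turn the tool so the fingers close along world x, then go above the spares.

Request:
play_rows(
  plan=[
    {"wz": 0.1178, "tz": -0.5, "hand": 8.5},
    {"wz": 0.1178, "tz": -0.5, "hand": 8.5},
    {"wz": 0.1178, "tz": -0.5, "hand": 8.5},
    {"wz": 0.1178, "tz": -0.5, "hand": 8.5},
    {"wz": 0.1178, "tz": -0.5, "hand": 8.5},
    {"wz": 0.1178, "tz": -0.5, "hand": 8.5},
    {"wz": 0.1178, "tz": -0.5, "hand": 8.5},
    {"wz": 0.1178, "tz": -0.5, "hand": 8.5},
    {"wz": 0.1178, "tz": -0.5, "hand": 8.5},
    {"wz": 0.1178, "tz": -0.5, "hand": 8.5},
  ],
)

```text
invalid input
```

Request:
play_rows(
  plan=[
    {"tx": -4.5, "ty": 1.1, "hand": 8.5},
    {"tx": -4.5, "ty": 1.1, "hand": 8.5},
    {"tx": -4.5, "ty": 1.1, "hand": 8.5},
    {"tx": -4.5, "ty": 1.1, "hand": 8.5},
    {"tx": -4.5, "ty": 1.1, "hand": 8.5},
    {"tx": -4.5, "ty": 1.1, "hand": 8.5},
    {"tx": -4.5, "ty": 1.1, "hand": 8.5},
    {"tx": -4.5, "ty": 1.1, "hand": 8.5},
    {"tx": -4.5, "ty": 1.1, "hand": 8.5},
    {"tx": -4.5, "ty": 1.1, "hand": 8.5},
  ],
)

```text
invalid input
```

```bash
python3 - <<'E'
from h import *
np.set_printoptions(precision=4,suppress=True)
s=status.sense();print(s['clock'],s['tool_pos'],s['ee_rot'],s['joint_positions'])
print(vision.capture('wrist')['tool_from_camera'])
E
```

```text
0.1 [0.239  0.5769 0.2303] [[-0.9238  0.3828 -0.0009]
 [ 0.3828  0.9238 -0.0016]
 [ 0.0003 -0.0018 -1.    ]] [ 1.0519  0.2212  1.5275  0.      1.3947 -0.1261]
[[ 0.0004 -0.9606 -0.2778  0.0693]
 [ 1.      0.0005 -0.0005  0.0009]
 [ 0.0006 -0.2778  0.9606 -0.1433]
 [ 0.      0.      0.      1.    ]]
```

Request:
play_rows(
  plan=[
    {"wx": 0, "wy": 0, "wz": 0.1178, "tx": 0, "ty": 0, "tz": -0.5, "hand": 8.5},
    {"wx": 0, "wy": 0, "wz": 0.1178, "tx": 0, "ty": 0, "tz": -0.5, "hand": 8.5},
    {"wx": 0, "wy": 0, "wz": 0.1178, "tx": 0, "ty": 0, "tz": -0.5, "hand": 8.5},
    {"wx": 0, "wy": 0, "wz": 0.1178, "tx": 0, "ty": 0, "tz": -0.5, "hand": 8.5},
    {"wx": 0, "wy": 0, "wz": 0.1178, "tx": 0, "ty": 0, "tz": -0.5, "hand": 8.5},
    {"wx": 0, "wy": 0, "wz": 0.1178, "tx": 0, "ty": 0, "tz": -0.5, "hand": 8.5},
    {"wx": 0, "wy": 0, "wz": 0.1178, "tx": 0, "ty": 0, "tz": -0.5, "hand": 8.5},
    {"wx": 0, "wy": 0, "wz": 0.1178, "tx": 0, "ty": 0, "tz": -0.5, "hand": 8.5},
    {"wx": 0, "wy": 0, "wz": 0.1178, "tx": 0, "ty": 0, "tz": -0.5, "hand": 8.5},
    {"wx": 0, "wy": 0, "wz": 0.1178, "tx": 0, "ty": 0, "tz": -0.5, "hand": 8.5},
  ],
  squeeze=30,
)

```text
clock: 1.15
tool_pos: [0.2391, 0.5772, 0.281]
ee_rot: [[0.005, 1.0, -0.0], [1.0, -0.005, -0.001], [-0.001, -0.0, -1.0]]
wrist_force: [-0.5, -0.3, -0.4]
grip_width: 0.0847
finger_force: 0.0
```

Request:
play_rows(
  plan=[
    {"wx": 0, "wy": 0, "wz": 0, "tx": -4.5, "ty": 1.5, "tz": 0, "hand": 8.5},
    {"wx": 0, "wy": 0, "wz": 0, "tx": -4.5, "ty": 1.5, "tz": 0, "hand": 8.5},
    {"wx": 0, "wy": 0, "wz": 0, "tx": -4.5, "ty": 1.5, "tz": 0, "hand": 8.5},
    {"wx": 0, "wy": 0, "wz": 0, "tx": -4.5, "ty": 1.5, "tz": 0, "hand": 8.5},
    {"wx": 0, "wy": 0, "wz": 0, "tx": -4.5, "ty": 1.5, "tz": 0, "hand": 8.5},
    {"wx": 0, "wy": 0, "wz": 0, "tx": -4.5, "ty": 1.5, "tz": 0, "hand": 8.5},
    {"wx": 0, "wy": 0, "wz": 0, "tx": -4.5, "ty": 1.5, "tz": 0, "hand": 8.5},
    {"wx": 0, "wy": 0, "wz": 0, "tx": -4.5, "ty": 1.5, "tz": 0, "hand": 8.5},
    {"wx": 0, "wy": 0, "wz": 0, "tx": -4.5, "ty": 1.5, "tz": 0, "hand": 8.5},
    {"wx": 0, "wy": 0, "wz": 0, "tx": -4.5, "ty": 1.5, "tz": 0, "hand": 8.5},
  ],
)

```text
clock: 2.15
tool_pos: [0.3892, 0.1256, 0.2813]
ee_rot: [[-0.0, 1.0, 0.001], [1.0, 0.0, 0.0], [0.0, 0.001, -1.0]]
wrist_force: [0.9, -0.2, -0.7]
grip_width: 0.085
finger_force: 0.0
```

Request:
play_rows(
  plan=[
    {"wx": 0, "wy": 0, "wz": 0, "tx": -4, "ty": 1.4, "tz": 0, "hand": 8.5},
    {"wx": 0, "wy": 0, "wz": 0, "tx": -4, "ty": 1.4, "tz": 0, "hand": 8.5},
    {"wx": 0, "wy": 0, "wz": 0, "tx": -4, "ty": 1.4, "tz": 0, "hand": 8.5},
    {"wx": 0, "wy": 0, "wz": 0, "tx": -4, "ty": 1.4, "tz": 0, "hand": 8.5},
    {"wx": 0, "wy": 0, "wz": 0, "tx": -4, "ty": 1.4, "tz": 0, "hand": 8.5},
    {"wx": 0, "wy": 0, "wz": 0, "tx": -3, "ty": 1, "tz": 0, "hand": 8.5},
    {"wx": 0, "wy": 0, "wz": 0, "tx": -2, "ty": 0, "tz": 0, "hand": 8.5},
    {"wx": 0, "wy": 0, "wz": 0, "tx": -1, "ty": 0, "tz": 0, "hand": 8.5},
    {"wx": 0, "wy": 0, "wz": 0, "tx": 0, "ty": 0, "tz": 0, "hand": 8.5},
    {"wx": 0, "wy": 0, "wz": 0, "tx": 0, "ty": 0, "tz": 0, "hand": 8.5},
  ],
)

```text
clock: 3.15
tool_pos: [0.469, -0.1319, 0.2812]
ee_rot: [[-0.0, 1.0, -0.0], [1.0, 0.0, 0.001], [0.001, -0.0, -1.0]]
wrist_force: [-0.5, 0.8, -0.4]
grip_width: 0.0849
finger_force: 0.0
```

```bash
python3 - <<'E'
from h import *
import pickle
c=cap('wrist');save(c,'w1.png');pickle.dump(c,open('w1.pkl','wb'))
E
```

```text
(no output)
```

View pics/w1.png

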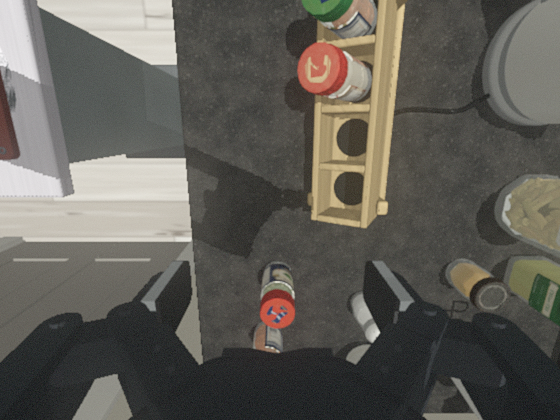

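The wrist view shows the empty pockets' black seats at (350,137) for pocket 3 and (350,186) for pocket 4. The red spare's cap is at (278,313), and the green spare is hidden behind the gripper.

```bash
python3 - <<'E'
from h import *
import pickle
np.set_printoptions(precision=4,suppress=True)
c=pickle.load(open('w1.pkl','rb'));P=cloud(c);hsv=cv2.cvtColor(c['image'],cv2.COLOR_RGB2HSV);H,S,V=[hsv[...,i].astype(int) for i in range(3)]
for v in (137,186):
    seat=(V[v-22:v+22,330:373]<28); q=P[v-22:v+22,330:373][seat]
    print('seat',seat.sum(),np.nanmedian(q,0),np.nanmin(q,0),np.nanmax(q,0)); A=np.c_[q[:,:2],np.ones(len(q))];print(' plane dz/dx,dz/dy',np.linalg.lstsq(A,q[:,2],rcond=None)[0])
wood=(H>10)&(H<28)&(S>60)&(V>90)
ok=wood&(P[...,0]>.48)&(P[...,0]<.65)&(P[...,1]<.12)&(P[...,1]>-.2)&(P[...,2]>.015)
q=P[ok];print(q.min(0),q.max(0),cv2.minAreaRect(q[:,:2].astype(np.float32)))
# yaw: edge of top back: per-row maximum x points
for v in range(20,215,12):
    r=P[v][ok[v]]
    if len(r): 
        i=r[:,2].argmax();print(v,'y %.4f'%r[i,1],'top z %.4f x %.4f'%(r[i,2],r[i,0]),'front x %.4f z %.4f'%(r[r[:,0].argmin(),0],r[r[:,0].argmin(),2]))
# walls: profile in y along pocket-axis plane near mouth: column u=325 (front board)... dividers at u=350
for u in (348,): 
    for v in range(90,232,2): print(v,P[v,u],'W' if wood[v,u] else '-',end=' | ' if v%6 else '\n')
red=((H<6)|(H>174))&(S>180)&(V>90)&(P[...,0]<.52)&(P[...,1]<-.2)
q=P[red];top=q[q[:,2]>q[:,2].max()-.006];print('\nred spare',top.min(0),top.max(0),cv2.minEnclosingCircle(top[:,:2].astype(np.float32)))
E
```

```text
return np.nanmean(a, axis, out=out, keepdims=keepdims)
Traceback (most recent call last):
ValueError: zero-size array to reduction operation fmin which has no identity
```

Request:
play_rows(
  plan=[
    {"wx": 0, "wy": 0, "wz": 0, "tx": -3, "ty": 0, "tz": 0, "hand": 8.5},
    {"wx": 0, "wy": 0, "wz": 0, "tx": -4, "ty": 0, "tz": 0, "hand": 8.5},
    {"wx": 0, "wy": 0, "wz": 0, "tx": -4, "ty": 0, "tz": 0, "hand": 8.5},
    {"wx": 0, "wy": 0, "wz": 0, "tx": -3, "ty": 0, "tz": 0, "hand": 8.5},
    {"wx": 0, "wy": 0, "wz": 0, "tx": -1, "ty": 0, "tz": 0, "hand": 8.5},
    {"wx": 0, "wy": 0, "wz": 0, "tx": 0, "ty": 0, "tz": 0, "hand": 8.5},
    {"wx": 0, "wy": 0, "wz": 0, "tx": 0, "ty": 0, "tz": 0, "hand": 8.5},
    {"wx": 0, "wy": 0, "wz": 0, "tx": 0, "ty": 0, "tz": 0, "hand": 8.5},
    {"wx": 0, "wy": 0, "wz": 0, "tx": 0, "ty": 0, "tz": 0, "hand": 8.5},
    {"wx": 0, "wy": 0, "wz": 0, "tx": 0, "ty": 0, "tz": 0, "hand": 8.5},
  ],
)

```text
clock: 4.2
tool_pos: [0.4695, -0.2818, 0.2815]
ee_rot: [[-0.001, 1.0, 0.0], [1.0, 0.001, -0.0], [-0.0, 0.0, -1.0]]
wrist_force: [-0.4, -0.5, -0.5]
grip_width: 0.085
finger_force: 0.0
```

```bash
python3 - <<'E'
from h import *
np.set_printoptions(precision=4,suppress=True)
c=cap('wrist');save(c,'w2.png');P=cloud(c);hsv=cv2.cvtColor(c['image'],cv2.COLOR_RGB2HSV);H,S,V=[hsv[...,i].astype(int) for i in range(3)]
for nm,m in(('red',((H<6)|(H>174))&(S>180)&(V>90)&(P[...,0]<.52)),('green',(H>50)&(H<85)&(S>120)&(V>40)&(P[...,0]<.52))):
    q=P[m&(P[...,1]<-.2)&(P[...,2]<.2)&(P[...,2]>.02)]
    if len(q)<20: print(nm,len(q));continue
    zt=np.percentile(q[:,2],97);top=q[q[:,2]>zt-.005];print(nm,len(q),zt,top.min(0),top.max(0),cv2.minEnclosingCircle(top[:,:2].astype(np.float32)))
print(status.sense()['tool_pos'])
E
```

```text
red 12
green 5
[ 0.4694 -0.282   0.2815]
```

View pics/w2.png

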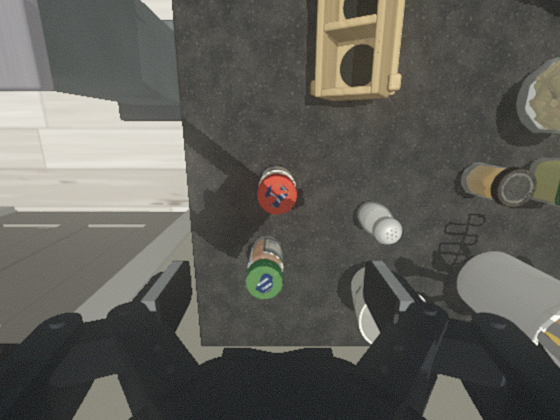

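The wrist view shows the red cap at (277,192) and the green cap at (265,279), both clear of the shaker at (388,230). I'll debug the masks.

```bash
python3 - <<'E'
from h import *
import pickle
np.set_printoptions(precision=4,suppress=True)
c=cap('wrist');pickle.dump(c,open('w2.pkl','wb'))
def hs(c): h=cv2.cvtColor(c['image'],cv2.COLOR_RGB2HSV);return [h[...,i].astype(int) for i in range(3)]
P=cloud(c);H,S,V=hs(c)
for n,(u,v) in dict(red=(265,195),green=(252,285)).items(): print(n,H[v,u],S[v,u],V[v,u],P[v,u])
for nm,m,(u0,v0) in(('red',((H<8)|(H>172))&(S>150)&(V>60),(277,192)),('green',(H>45)&(H<90)&(S>90)&(V>30),(265,279))):
    w=np.zeros_like(m);w[v0-28:v0+28,u0-28:u0+28]=1
    q=P[m&w];q=q[np.isfinite(q[:,2])];print(nm,len(q))
    zt=np.percentile(q[:,2],95);top=q[q[:,2]>zt-.005];print(zt,top.min(0),top.max(0),cv2.minEnclosingCircle(top[:,:2].astype(np.float32)))
c=pickle.load(open('w1.pkl','rb'));P=cloud(c);H,S,V=hs(c)
for v in(137,186):
    print('pocket',v,'along u'); 
    for u in range(310,386,4): print(u,(H[v,u],S[v,u],V[v,u]),P[v,u])
print('along v u=350')
for v in range(100,230,4): print(v,V[v,350],P[v,350])
E
```

```text
red 167 61 75 [ 0.4577 -0.2816  0.1102]
green 54 95 150 [ 0.4406 -0.3944  0.107 ]
red 920
0.11103609489843091 [ 0.4498 -0.3026  0.1062] [ 0.4919 -0.2606  0.1121] ((0.47078967094421387, -0.281474232673645), 0.021669549867510796)
green 792
0.10769436105006354 [ 0.4334 -0.412   0.1028] [ 0.4759 -0.3686  0.1089] ((0.455240935087204, -0.3908170759677887), 0.02238653600215912)
pocket 137 along u
310 (np.int64(23), np.int64(48), np.int64(64)) [ 0.5167 -0.0725  0.0001]
314 (np.int64(21), np.int64(89), np.int64(172)) [ 0.515  -0.0708  0.0604]
318 (np.int64(20), np.int64(83), np.int64(199)) [ 0.5195 -0.0708  0.0625]
322 (np.int64(21), np.int64(87), np.int64(168)) [ 0.5252 -0.0709  0.0564]
326 (np.int64(21), np.int64(84), np.int64(166)) [ 0.532  -0.0713  0.0449]
330 (np.int64(20), np.int64(93), np.int64(157)) [ 0.5392 -0.0716  0.0324]
334 (np.int64(20), np.int64(82), np.int64(202)) [ 0.5465 -0.0719  0.0211]
338 (np.int64(17), np.int64(53), np.int64(77)) [ 0.5511 -0.0718  0.0246]
342 (np.int64(18), np.int64(50), np.int64(76)) [ 0.5555 -0.0717  0.029 ]
346 (np.int64(17), np.int64(56), np.int64(73
[... 2522 characters left out ...]
48 65 [ 0.566  -0.0855  0.0329]
152 67 [ 0.5662 -0.0906  0.0335]
156 118 [ 0.5668 -0.0959  0.0324]
160 134 [ 0.5672 -0.1011  0.0324]
164 141 [ 0.5571 -0.1015  0.0746]
168 200 [ 0.5554 -0.1052  0.0828]
172 80 [ 0.5679 -0.1168  0.034 ]
176 66 [ 0.5684 -0.1223  0.0333]
180 68 [ 0.5687 -0.1276  0.0339]
184 68 [ 0.5687 -0.1328  0.0354]
188 67 [ 0.569  -0.1382  0.0356]
192 63 [ 0.5694 -0.1437  0.0355]
196 66 [ 0.5698 -0.1493  0.0355]
200 61 [ 0.57   -0.1547  0.036 ]
204 64 [ 0.5704 -0.1604  0.036 ]
208 146 [ 0.5709 -0.1661  0.0357]
212 124 [ 0.5676 -0.1678  0.0498]
216 135 [ 0.5628 -0.1674  0.0699]
220 183 [ 0.5593 -0.168   0.0848]
224 207 [ 0.5593 -0.1727  0.0861]
228 76 [ 0.5822 -0.2073  0.0008]
```

Red spare is at (0.4705,-0.2815), top 0.110; green is at (0.455,-0.3905), top 0.107. Pocket floor centres are about (0.568,-0.072,0.034) and (0.568,-0.138,0.034), with yaw about 0. Now the red jar grasp.

Request:
play_rows(
  plan=[
    {"wx": 0, "wy": 0, "wz": 0, "tx": 0, "ty": 0.1, "tz": 4, "hand": 8.5},
    {"wx": 0, "wy": 0, "wz": 0, "tx": 0, "ty": 0, "tz": 4, "hand": 8.5},
    {"wx": 0, "wy": 0, "wz": 0, "tx": 0, "ty": 0, "tz": 4, "hand": 8.5},
    {"wx": 0, "wy": 0, "wz": 0, "tx": 0, "ty": 0, "tz": 3, "hand": 8.5},
    {"wx": 0, "wy": 0, "wz": 0, "tx": 0, "ty": 0, "tz": 2.5, "hand": 8.5},
    {"wx": 0, "wy": 0, "wz": 0, "tx": 0, "ty": 0, "tz": 1.5, "hand": 8.5},
    {"wx": 0, "wy": 0, "wz": 0, "tx": 0, "ty": 0, "tz": 1, "hand": 8.5},
    {"wx": 0, "wy": 0, "wz": 0, "tx": 0, "ty": 0, "tz": 0.9, "hand": 8.5},
    {"wx": 0, "wy": 0, "wz": 0, "tx": 0, "ty": 0, "tz": 0, "hand": 8.5},
    {"wx": 0, "wy": 0, "wz": 0, "tx": 0, "ty": 0, "tz": 0, "hand": 8.5},
  ],
)

```text
clock: 5.3
tool_pos: [0.4708, -0.2831, 0.0732]
ee_rot: [[-0.0, 1.0, 0.001], [1.0, 0.0, -0.001], [-0.001, 0.001, -1.0]]
wrist_force: [0.3, -0.4, 0.5]
grip_width: 0.085
finger_force: 0.0
```

Request:
play_rows(
  plan=[
    {"wx": 0, "wy": 0, "wz": 0, "tx": 0, "ty": 0, "tz": 0, "hand": 6},
    {"wx": 0, "wy": 0, "wz": 0, "tx": 0, "ty": 0, "tz": 0, "hand": 5},
    {"wx": 0, "wy": 0, "wz": 0, "tx": 0, "ty": 0, "tz": 0, "hand": 4},
    {"wx": 0, "wy": 0, "wz": 0, "tx": 0, "ty": 0, "tz": 0, "hand": 3},
    {"wx": 0, "wy": 0, "wz": 0, "tx": 0, "ty": 0, "tz": 0, "hand": 3},
    {"wx": 0, "wy": 0, "wz": 0, "tx": 0, "ty": 0, "tz": 0, "hand": 3},
    {"wx": 0, "wy": 0, "wz": 0, "tx": 0, "ty": 0, "tz": 0, "hand": 3},
    {"wx": 0, "wy": 0, "wz": 0, "tx": 0, "ty": 0, "tz": 0, "hand": 3},
    {"wx": 0, "wy": 0, "wz": 0, "tx": 0, "ty": 0, "tz": 0, "hand": 3},
    {"wx": 0, "wy": 0, "wz": 0, "tx": 0, "ty": 0, "tz": 0, "hand": 3},
  ],
  squeeze=40,
)

```text
clock: 6.3
tool_pos: [0.4704, -0.283, 0.0731]
ee_rot: [[-0.0, 1.0, 0.0], [1.0, 0.0, -0.001], [-0.001, 0.0, -1.0]]
wrist_force: [-2.6, 0.3, 5.8]
grip_width: 0.043
finger_force: 40.4
```

Request:
play_rows(
  plan=[
    {"wx": 0, "wy": 0, "wz": 0, "tx": 0, "ty": 0, "tz": -0.5, "hand": 3},
    {"wx": 0, "wy": 0, "wz": 0, "tx": 0, "ty": 0, "tz": -1, "hand": 3},
    {"wx": 0, "wy": 0, "wz": 0, "tx": 0, "ty": 0, "tz": -1.5, "hand": 3},
    {"wx": 0, "wy": 0, "wz": 0, "tx": 0, "ty": 0, "tz": -2, "hand": 3},
    {"wx": 0, "wy": 0, "wz": 0, "tx": 0, "ty": 0, "tz": -2, "hand": 3},
    {"wx": 0, "wy": 0, "wz": 0, "tx": 0, "ty": 0, "tz": -2, "hand": 3},
    {"wx": 0, "wy": 0, "wz": 0, "tx": 0, "ty": 0, "tz": -2, "hand": 3},
    {"wx": 0, "wy": 0, "wz": 0, "tx": 0, "ty": 0, "tz": -1, "hand": 3},
    {"wx": 0, "wy": 0, "wz": 0, "tx": 0, "ty": 0, "tz": -1, "hand": 3},
    {"wx": 0, "wy": 0, "wz": 0, "tx": 0, "ty": 0, "tz": 0, "hand": 3},
  ],
)

```text
clock: 7.3
tool_pos: [0.4709, -0.2831, 0.204]
ee_rot: [[-0.0, 1.0, 0.002], [1.0, 0.0, -0.002], [-0.002, 0.002, -1.0]]
wrist_force: [-0.8, -1.0, -0.5]
grip_width: 0.0429
finger_force: 40.7
```

Request:
play_rows(
  plan=[
    {"wx": -0.03, "wy": 0, "wz": 0, "tx": 1, "ty": 0, "tz": 0, "hand": 3},
    {"wx": -0.06, "wy": 0, "wz": 0, "tx": 2, "ty": 0, "tz": 0, "hand": 3},
    {"wx": -0.06, "wy": 0, "wz": 0, "tx": 3, "ty": 0, "tz": 0, "hand": 3},
    {"wx": -0.06, "wy": 0, "wz": 0, "tx": 3, "ty": 0, "tz": 0, "hand": 3},
    {"wx": -0.06, "wy": 0, "wz": 0, "tx": 3, "ty": 0, "tz": 0, "hand": 3},
    {"wx": -0.06, "wy": 0, "wz": 0, "tx": 3, "ty": 0, "tz": 0, "hand": 3},
    {"wx": -0.06, "wy": 0, "wz": 0, "tx": 3, "ty": 0, "tz": 0, "hand": 3},
    {"wx": -0.06, "wy": 0, "wz": 0, "tx": 2, "ty": 0, "tz": 0, "hand": 3},
    {"wx": -0.0536, "wy": 0, "wz": 0, "tx": 0.9, "ty": 0, "tz": 0, "hand": 3},
    {"wx": -0.02, "wy": 0, "wz": 0, "tx": 0, "ty": 0, "tz": 0, "hand": 3},
  ],
)

```text
clock: 8.3
tool_pos: [0.4689, -0.072, 0.2004]
ee_rot: [[-0.002, 0.867, 0.499], [1.0, 0.001, 0.002], [0.001, 0.499, -0.867]]
wrist_force: [0.9, -1.2, -1.1]
grip_width: 0.0429
finger_force: 40.9
```

```bash
cat > goal.py <<'E'
from h import *
import sys
np.set_printoptions(precision=4,suppress=True)
def goal(y,h,out,dx=-.003,F=(.568,.034)):
    s=status.sense();R=np.array(s['ee_rot']).reshape(3,3);p=np.array(s['tool_pos'])
    g=np.array([F[0]+dx*.866-.5*(h+out),y,F[1]+dx*.5+.866*(h+out)])
    print(s['clock'],'pos',p,'toolz',R[:,2],'y',R[:,1],'goal',g,'cm',R.T@(g-p)*100,'F',s['wrist_force'],s['grip_width'])
E
python3 - <<'E'
from goal import *
goal(-.0735,.073,.08)
c=cap('wrist');save(c,'w3.png')
E
```

```text
8.3 pos [ 0.4689 -0.072   0.2004] toolz [ 0.4991  0.0019 -0.8665] y [0.8665 0.001  0.4991] goal [ 0.4889 -0.0735  0.165 ] cm [-0.162  -0.0313  4.0654] F [ 0.8912 -1.187  -1.1092] 0.04285156015642302
```

View pics/w3.png

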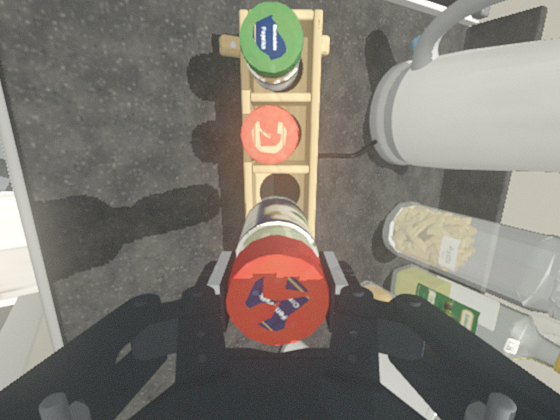

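The jar is held straight, with its cap at (278,290) lined up with the pocket row. The seat of pocket 3 shows at (280,187). I'll refine the pocket pose from this view and check the jar's position in the hand.

```bash
python3 - <<'E'
from goal import *
s=status.sense();c=cap('wrist');P=cloud(c)
A=np.array([[.866,0,.5],[0,1,0],[-.5,0,.866]])
Q=(P-np.array([.568,0,.034]))@A.T   # pocket-ish frame
for v in (176,180,184):
    print(v); 
    for u in range(236,326,5): print(u,Q[v,u]*1000,end=' ')
print('\nalong v')
for v in range(80,206,4): print(v,Q[v,275]*1000,end=' ')
R=np.array(s['ee_rot']).reshape(3,3);T=(P-s['tool_pos'])@R
h=cv2.cvtColor(c['image'],cv2.COLOR_RGB2HSV);m=((h[...,0]<8)|(h[...,0]>172))&(h[...,1]>120)&(h[...,2]>50);m[:232]=0;m[345:]=0
t=T[m]*1000;zt=np.percentile(t[:,2],5);tt=t[t[:,2]<zt+4];print('\ncap in tool mm',zt,tt.min(0),tt.max(0),cv2.minEnclosingCircle(tt[:,:2].astype(np.float32)))
E
```

```text
176
236 [-49.4472 -55.8249  -8.505 ] 241 [-43.964  -56.3663 -12.0421] 246 [-31.4487 -46.8206  49.2733] 251 [-26.4563 -46.7031  49.9817] 256 [-25.1108 -54.3832   0.5404] 261 [-19.393  -54.5092  -0.3252] 266 [-13.6488 -54.6484  -1.2762] 271 [ -7.8088 -54.3142   0.8185] 276 [ -2.0505 -54.4051   0.1783] 281 [  3.7141 -54.3168   0.6915] 286 [  9.4409 -54.1265   1.8612] 291 [ 15.2222 -54.2433   1.0541] 296 [ 21.0595 -54.4277  -0.1885] 301 [ 26.8096 -54.3668   0.1483] 306 [ 30.0651 -50.4279  25.4677] 311 [ 32.4143 -46.4409  51.105 ] 316 [ 37.5378 -46.696   49.414 ] 321 [ 60.8563 -65.6018 -72.4858] 180
236 [-49.8025 -60.811   -9.7572] 241 [-44.0197 -61.0506 -11.2237] 246 [-31.5754 -50.82    49.1253] 251 [-26.571  -50.7107  49.7269] 256 [-25.2288 -59.1072   0.0952] 261 [-19.473  -59.2187  -0.6142] 266 [-13.6511 -59.1449  -0.2298] 271 [ -7.8495 -59.129   -0.1868] 276 [ -2.0449 -58.8932   1.1554] 281 [  3.7291 -58.8507   1.3557] 286 [  9.5208 -58.943    0.7595] 291 [ 15.3268 -59.0138   0.29  ] 296 [ 21.0555 -58.8423   1.2527] 301 [ 26.9479 -59.0742  -0.1695] 306 [ 29.9578 -54.3395  27.7845] 311
[... 1256 characters left out ...]
2402 106.9706] 152 [ -2.4416 -19.2029 107.6482] 156 [ -2.4418 -22.213  107.8365] 160 [ -2.4506 -25.3659 106.7865] 164 [ -2.8747 -35.3653  46.3863] 168 [ -2.8526 -38.8483  49.8311] 172 [ -2.8555 -42.7756  49.6856] 176 [ -3.2062 -54.4388  -0.0271] 180 [ -3.2086 -59.096   -0.0329] 184 [ -3.1956 -63.3911   2.134 ] 188 [ -3.2084 -68.3822   0.6459] 192 [ -3.2075 -73.0379   1.1149] 196 [ -2.3489 -50.2698 123.2208] 200 [ -2.2177 -48.8235 142.0212] 204 [ -2.1402 -48.7993 153.187 ] Traceback (most recent call last):
  File "<stdin>", line 12, in <module>
    return umr_minimum(a, axis, None, out, keepdims, initial, where)
ValueError: zero-size array to reduction operation minimum which has no identity
```

The pocket fit is good: floor within 1 mm, centre offset +2 mm in pocket x, y = -0.072. I'm inserting the jar.

Request:
play_rows(
  plan=[
    {"wx": 0, "wy": 0, "wz": 0, "tx": -0.15, "ty": 0.2, "tz": 1, "hand": 3},
    {"wx": 0, "wy": 0, "wz": 0, "tx": 0, "ty": 0, "tz": 1.5, "hand": 3},
    {"wx": 0, "wy": 0, "wz": 0, "tx": 0, "ty": 0, "tz": 1.5, "hand": 3},
    {"wx": 0, "wy": 0, "wz": 0, "tx": 0, "ty": 0, "tz": 1.5, "hand": 3},
    {"wx": 0, "wy": 0, "wz": 0, "tx": 0, "ty": 0, "tz": 1, "hand": 3},
    {"wx": 0, "wy": 0, "wz": 0, "tx": 0, "ty": 0, "tz": 1, "hand": 3},
    {"wx": 0, "wy": 0, "wz": 0, "tx": 0, "ty": 0, "tz": 1, "hand": 3},
    {"wx": 0, "wy": 0, "wz": 0, "tx": 0, "ty": 0, "tz": 0.5, "hand": 3},
    {"wx": 0, "wy": 0, "wz": 0, "tx": 0, "ty": 0, "tz": 0.5, "hand": 3},
    {"wx": 0, "wy": 0, "wz": 0, "tx": 0, "ty": 0, "tz": 0, "hand": 3},
  ],
)

```text
clock: 9.4
tool_pos: [0.5194, -0.0754, 0.1204]
ee_rot: [[0.0, 0.867, 0.499], [1.0, -0.001, 0.0], [0.0, 0.499, -0.867]]
wrist_force: [-0.9, 0.7, -2.0]
grip_width: 0.0431
finger_force: 40.9
```

```bash
python3 -c "
from goal import *
goal(-.0735,.073,0,F=(.57,.035))"
```

```text
9.4 pos [ 0.5194 -0.0754  0.1204] toolz [ 0.4988  0.0002 -0.8667] y [ 0.8667 -0.0006  0.4988] goal [ 0.5309 -0.0735  0.0967] cm [ 0.1864 -0.1883  2.6245] F [-0.8564  0.6779 -1.9755] 0.04305250679206961
```

Remaining: 2.6 cm, with small lateral corrections.

Request:
play_rows(
  plan=[
    {"wx": 0, "wy": 0, "wz": 0, "tx": 0.15, "ty": -0.15, "tz": 0.3, "hand": 3},
    {"wx": 0, "wy": 0, "wz": 0, "tx": 0, "ty": 0, "tz": 0.4, "hand": 3},
    {"wx": 0, "wy": 0, "wz": 0, "tx": 0, "ty": 0, "tz": 0.4, "hand": 3},
    {"wx": 0, "wy": 0, "wz": 0, "tx": 0, "ty": 0, "tz": 0.4, "hand": 3},
    {"wx": 0, "wy": 0, "wz": 0, "tx": 0, "ty": 0, "tz": 0.3, "hand": 3},
    {"wx": 0, "wy": 0, "wz": 0, "tx": 0, "ty": 0, "tz": 0.2, "hand": 3},
    {"wx": 0, "wy": 0, "wz": 0, "tx": 0, "ty": 0, "tz": 0.1, "hand": 3},
    {"wx": 0, "wy": 0, "wz": 0, "tx": 0, "ty": 0, "tz": 0.1, "hand": 3},
    {"wx": 0, "wy": 0, "wz": 0, "tx": 0, "ty": 0, "tz": 0, "hand": 3},
    {"wx": 0, "wy": 0, "wz": 0, "tx": 0, "ty": 0, "tz": 0, "hand": 3},
  ],
)

```text
clock: 10.4
tool_pos: [0.5292, -0.0736, 0.1013]
ee_rot: [[-0.0, 0.866, 0.5], [1.0, 0.0, -0.0], [-0.0, 0.5, -0.866]]
wrist_force: [-0.2, 0.0, -1.2]
grip_width: 0.0425
finger_force: 40.9
```

```bash
python3 -c "
from goal import *
goal(-.0735,.073,0,F=(.57,.035))"
```

```text
10.4 pos [ 0.5292 -0.0736  0.1013] toolz [ 0.5001 -0.     -0.866 ] y [0.866  0.0001 0.5001] goal [ 0.5309 -0.0735  0.0967] cm [ 0.0105 -0.0853  0.4833] F [-0.1567  0.0103 -1.1886] 0.04253906691892087
```

Request:
play_rows(
  plan=[
    {"wx": 0, "wy": 0, "wz": 0, "tx": 0, "ty": -0.05, "tz": 0.1, "hand": 3},
    {"wx": 0, "wy": 0, "wz": 0, "tx": 0, "ty": 0, "tz": 0.1, "hand": 3},
    {"wx": 0, "wy": 0, "wz": 0, "tx": 0, "ty": 0, "tz": 0.1, "hand": 3},
    {"wx": 0, "wy": 0, "wz": 0, "tx": 0, "ty": 0, "tz": 0.05, "hand": 3},
    {"wx": 0, "wy": 0, "wz": 0, "tx": 0, "ty": 0, "tz": 0.05, "hand": 3},
    {"wx": 0, "wy": 0, "wz": 0, "tx": 0, "ty": 0, "tz": 0, "hand": 3},
    {"wx": 0, "wy": 0, "wz": 0, "tx": 0, "ty": 0, "tz": 0, "hand": 3},
    {"wx": 0, "wy": 0, "wz": 0, "tx": 0, "ty": 0, "tz": 0, "hand": 3},
    {"wx": 0, "wy": 0, "wz": 0, "tx": 0, "ty": 0, "tz": 0, "hand": 3},
    {"wx": 0, "wy": 0, "wz": 0, "tx": 0, "ty": 0, "tz": 0, "hand": 3},
  ],
)

```text
clock: 11.4
tool_pos: [0.5308, -0.0736, 0.0976]
ee_rot: [[-0.0, 0.866, 0.5], [1.0, 0.0, -0.0], [-0.0, 0.5, -0.866]]
wrist_force: [0.0, 0.6, -1.5]
grip_width: 0.0429
finger_force: 40.9
```

Request:
play_rows(
  plan=[
    {"wx": 0, "wy": 0, "wz": 0, "tx": 0, "ty": 0, "tz": 0.05, "hand": 3},
    {"wx": 0, "wy": 0, "wz": 0, "tx": 0, "ty": 0, "tz": 0.05, "hand": 3},
    {"wx": 0, "wy": 0, "wz": 0, "tx": 0, "ty": 0, "tz": 0.05, "hand": 3},
    {"wx": 0, "wy": 0, "wz": 0, "tx": 0, "ty": 0, "tz": 0.05, "hand": 3},
    {"wx": 0, "wy": 0, "wz": 0, "tx": 0, "ty": 0, "tz": 0, "hand": 3},
    {"wx": 0, "wy": 0, "wz": 0, "tx": 0, "ty": 0, "tz": 0, "hand": 3},
    {"wx": 0, "wy": 0, "wz": 0, "tx": 0, "ty": 0, "tz": 0, "hand": 3},
    {"wx": 0, "wy": 0, "wz": 0, "tx": 0, "ty": 0, "tz": 0, "hand": 3},
    {"wx": 0, "wy": 0, "wz": 0, "tx": 0, "ty": 0, "tz": 0, "hand": 3},
    {"wx": 0, "wy": 0, "wz": 0, "tx": 0, "ty": 0, "tz": 0, "hand": 3},
  ],
)

```text
clock: 12.4
tool_pos: [0.5314, -0.0737, 0.0971]
ee_rot: [[-0.002, 0.866, 0.5], [1.0, 0.002, 0.0], [-0.0, 0.5, -0.866]]
wrist_force: [-25.9, 0.3, 25.5]
grip_width: 0.0431
finger_force: 44.4
```

Firm contact with the floor at 36 N. I'll ease back 1 mm, open, then retreat along the axis.

Request:
play_rows(
  plan=[
    {"wx": 0, "wy": 0, "wz": 0, "tx": 0, "ty": 0, "tz": -0.1, "hand": 3},
    {"wx": 0, "wy": 0, "wz": 0, "tx": 0, "ty": 0, "tz": 0, "hand": 3},
    {"wx": 0, "wy": 0, "wz": 0, "tx": 0, "ty": 0, "tz": 0, "hand": 4.5},
    {"wx": 0, "wy": 0, "wz": 0, "tx": 0, "ty": 0, "tz": 0, "hand": 5},
    {"wx": 0, "wy": 0, "wz": 0, "tx": 0, "ty": 0, "tz": 0, "hand": 6},
    {"wx": 0, "wy": 0, "wz": 0, "tx": 0, "ty": 0, "tz": 0, "hand": 7},
    {"wx": 0, "wy": 0, "wz": 0, "tx": 0, "ty": 0, "tz": 0, "hand": 8},
    {"wx": 0, "wy": 0, "wz": 0, "tx": 0, "ty": 0, "tz": 0, "hand": 8.5},
    {"wx": 0, "wy": 0, "wz": 0, "tx": 0, "ty": 0, "tz": 0, "hand": 8.5},
    {"wx": 0, "wy": 0, "wz": 0, "tx": 0, "ty": 0, "tz": 0, "hand": 8.5},
  ],
)

```text
clock: 13.4
tool_pos: [0.5312, -0.0736, 0.0966]
ee_rot: [[0.0, 0.866, 0.5], [1.0, -0.0, -0.0], [-0.0, 0.5, -0.866]]
wrist_force: [-0.1, -0.6, 0.5]
grip_width: 0.085
finger_force: 0.0
```

Request:
play_rows(
  plan=[
    {"wx": 0, "wy": 0, "wz": 0, "tx": 0, "ty": 0, "tz": -0.5, "hand": 8.5},
    {"wx": 0, "wy": 0, "wz": 0, "tx": 0, "ty": 0, "tz": -1, "hand": 8.5},
    {"wx": 0, "wy": 0, "wz": 0, "tx": 0, "ty": 0, "tz": -1.5, "hand": 8.5},
    {"wx": 0, "wy": 0, "wz": 0, "tx": 0, "ty": 0, "tz": -2, "hand": 8.5},
    {"wx": 0, "wy": 0, "wz": 0, "tx": 0, "ty": 0, "tz": -2, "hand": 8.5},
    {"wx": 0, "wy": 0, "wz": 0, "tx": 0, "ty": 0, "tz": -2, "hand": 8.5},
    {"wx": 0, "wy": 0, "wz": 0, "tx": 0, "ty": 0, "tz": -2, "hand": 8.5},
    {"wx": 0, "wy": 0, "wz": 0, "tx": 0, "ty": 0, "tz": -1, "hand": 8.5},
    {"wx": 0, "wy": 0, "wz": 0, "tx": 0, "ty": 0, "tz": 0, "hand": 8.5},
    {"wx": 0, "wy": 0, "wz": 0, "tx": 0, "ty": 0, "tz": 0, "hand": 8.5},
  ],
)

```text
clock: 14.4
tool_pos: [0.4713, -0.0737, 0.2003]
ee_rot: [[0.0, 0.866, 0.5], [1.0, -0.0, -0.0], [-0.0, 0.5, -0.866]]
wrist_force: [0.4, -0.5, -0.3]
grip_width: 0.0852
finger_force: 0.0
```

```bash
python3 -c "
from goal import *
goal(-.0735,.073,0,F=(.57,.035))
c=cap('wrist');save(c,'w4.png')"
```

```text
14.4 pos [ 0.4713 -0.0737  0.2003] toolz [ 0.5002 -0.0002 -0.8659] y [ 0.8659 -0.0001  0.5002] goal [ 0.5309 -0.0735  0.0967] cm [ 0.0185 -0.0169 11.9551] F [ 0.4    -0.5116 -0.2891] 0.08517859374365222
```

View pics/w4.png

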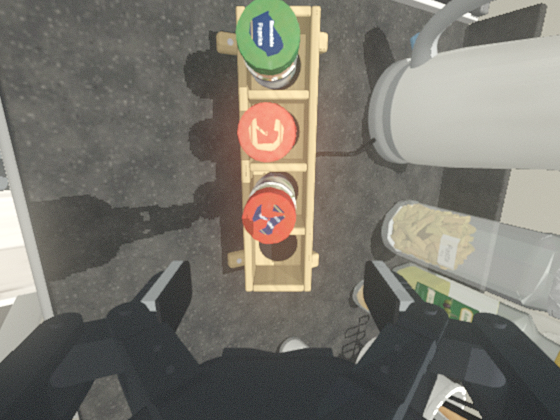

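The red jar is seated in pocket 3, cap at (270,215). Pocket 4 is empty with its seat at (280,245). Next is the green jar.

Request:
play_rows(
  plan=[
    {"wx": 0.03, "wy": 0, "wz": 0, "tx": -1.5, "ty": 0, "tz": 0, "hand": 8.5},
    {"wx": 0.0617, "wy": 0, "wz": 0, "tx": -3, "ty": 0, "tz": 0, "hand": 8.5},
    {"wx": 0.0617, "wy": 0, "wz": 0, "tx": -4.5, "ty": 0, "tz": 0, "hand": 8.5},
    {"wx": 0.0617, "wy": 0, "wz": 0, "tx": -4.5, "ty": 0, "tz": 0, "hand": 8.5},
    {"wx": 0.0617, "wy": 0, "wz": 0, "tx": -4.5, "ty": 0, "tz": 0, "hand": 8.5},
    {"wx": 0.0617, "wy": 0, "wz": 0, "tx": -4.5, "ty": 0, "tz": 0, "hand": 8.5},
    {"wx": 0.0617, "wy": 0, "wz": 0, "tx": -4.5, "ty": 0, "tz": 0, "hand": 8.5},
    {"wx": 0.0617, "wy": 0, "wz": 0, "tx": -3, "ty": 0, "tz": 0, "hand": 8.5},
    {"wx": 0.0617, "wy": 0, "wz": 0, "tx": -1.7, "ty": 0, "tz": 0, "hand": 8.5},
    {"wx": 0, "wy": 0, "wz": 0, "tx": 0, "ty": 0, "tz": 0, "hand": 8.5},
  ],
)

```text
clock: 15.45
tool_pos: [0.4716, -0.3921, 0.1977]
ee_rot: [[0.001, 1.0, -0.003], [1.0, -0.001, 0.002], [0.002, -0.003, -1.0]]
wrist_force: [0.4, 0.1, -0.7]
grip_width: 0.0851
finger_force: 0.0
```

```bash
python3 -c "
from goal import *
d=cap('top')
s=status.sense();print(s['tool_pos'],s['ee_rot'])
P=cloud(d);h=cv2.cvtColor(d['image'],cv2.COLOR_RGB2HSV)
m=((h[...,0]<6)|(h[...,0]>174))&(h[...,1]>150)&(h[...,2]>90)&(P[...,0]<.56)&(P[...,0]>.45)&(P[...,2]>.09)&(P[...,2]<.15)
A=np.array([[.866,0,.5],[0,1,0],[-.5,0,.866]])
Q=((P-np.array([.57,0,.035]))@A.T)[m]*1000
for lo,hi in((-110,-45),(-40,30)):
    q=Q[(Q[:,1]>lo)&(Q[:,1]<hi)];print(len(q),np.median(q,0) if len(q) else '')
"
```

```text
[ 0.4715 -0.3905  0.1978] [[ 0.      1.     -0.0017]
 [ 1.      0.      0.0031]
 [ 0.0031 -0.0017 -1.    ]]
198 [ -2.0956 -72.467  109.7267]
161 [ -4.7141  -4.8804 107.1436]
```

Red jar top is 109.7 mm above the floor, so it is seated. Descending on the green one.

Request:
play_rows(
  plan=[
    {"wx": 0, "wy": 0, "wz": 0, "tx": 0, "ty": -1.0, "tz": 0.5, "hand": 8.5},
    {"wx": 0, "wy": 0, "wz": 0, "tx": 0, "ty": -0.6, "tz": 2, "hand": 8.5},
    {"wx": 0, "wy": 0, "wz": 0, "tx": 0, "ty": 0, "tz": 3, "hand": 8.5},
    {"wx": 0, "wy": 0, "wz": 0, "tx": 0, "ty": 0, "tz": 3, "hand": 8.5},
    {"wx": 0, "wy": 0, "wz": 0, "tx": 0, "ty": 0, "tz": 2, "hand": 8.5},
    {"wx": 0, "wy": 0, "wz": 0, "tx": 0, "ty": 0, "tz": 1, "hand": 8.5},
    {"wx": 0, "wy": 0, "wz": 0, "tx": 0, "ty": 0, "tz": 0.6, "hand": 8.5},
    {"wx": 0, "wy": 0, "wz": 0, "tx": 0, "ty": 0, "tz": 0.4, "hand": 8.5},
    {"wx": 0, "wy": 0, "wz": 0, "tx": 0, "ty": 0, "tz": 0, "hand": 8.5},
    {"wx": 0, "wy": 0, "wz": 0, "tx": 0, "ty": 0, "tz": 0, "hand": 8.5},
  ],
)

```text
clock: 16.5
tool_pos: [0.4558, -0.3911, 0.0767]
ee_rot: [[-0.0, 1.0, 0.001], [1.0, 0.0, -0.001], [-0.001, 0.001, -1.0]]
wrist_force: [0.2, 1.0, -0.6]
grip_width: 0.0851
finger_force: 0.0
```

Request:
play_rows(
  plan=[
    {"wx": 0, "wy": 0, "wz": 0, "tx": 0, "ty": 0, "tz": 0, "hand": 6},
    {"wx": 0, "wy": 0, "wz": 0, "tx": 0, "ty": 0, "tz": 0, "hand": 5},
    {"wx": 0, "wy": 0, "wz": 0, "tx": 0, "ty": 0, "tz": 0, "hand": 4},
    {"wx": 0, "wy": 0, "wz": 0, "tx": 0, "ty": 0, "tz": 0, "hand": 3},
    {"wx": 0, "wy": 0, "wz": 0, "tx": 0, "ty": 0, "tz": 0, "hand": 3},
    {"wx": 0, "wy": 0, "wz": 0, "tx": 0, "ty": 0, "tz": 0, "hand": 3},
    {"wx": 0, "wy": 0, "wz": 0, "tx": 0, "ty": 0, "tz": 0, "hand": 3},
    {"wx": 0, "wy": 0, "wz": 0, "tx": 0, "ty": 0, "tz": 0, "hand": 3},
    {"wx": 0, "wy": 0, "wz": 0, "tx": 0, "ty": 0, "tz": 0, "hand": 3},
    {"wx": 0, "wy": 0, "wz": 0, "tx": 0, "ty": 0, "tz": 0, "hand": 3},
  ],
  squeeze=40,
)

```text
clock: 17.5
tool_pos: [0.4554, -0.3909, 0.0761]
ee_rot: [[0.0, 1.0, 0.0], [1.0, -0.0, -0.001], [-0.001, 0.0, -1.0]]
wrist_force: [-2.2, 0.8, 4.8]
grip_width: 0.0439
finger_force: 40.7
```

Request:
play_rows(
  plan=[
    {"wx": 0, "wy": 0, "wz": 0, "tx": 0, "ty": 0, "tz": -0.5, "hand": 3},
    {"wx": 0, "wy": 0, "wz": 0, "tx": 0, "ty": 0, "tz": -1, "hand": 3},
    {"wx": 0, "wy": 0, "wz": 0, "tx": 0, "ty": 0, "tz": -1.5, "hand": 3},
    {"wx": 0, "wy": 0, "wz": 0, "tx": 0, "ty": 0, "tz": -2, "hand": 3},
    {"wx": 0, "wy": 0, "wz": 0, "tx": 0, "ty": 0, "tz": -2, "hand": 3},
    {"wx": 0, "wy": 0, "wz": 0, "tx": 0, "ty": 0, "tz": -2, "hand": 3},
    {"wx": 0, "wy": 0, "wz": 0, "tx": 0, "ty": 0, "tz": -2, "hand": 3},
    {"wx": 0, "wy": 0, "wz": 0, "tx": 0, "ty": 0, "tz": -1, "hand": 3},
    {"wx": 0, "wy": 0, "wz": 0, "tx": 0, "ty": 0, "tz": -0.5, "hand": 3},
    {"wx": 0, "wy": 0, "wz": 0, "tx": 0, "ty": 0, "tz": 0, "hand": 3},
  ],
)

```text
clock: 18.5
tool_pos: [0.4554, -0.3908, 0.2013]
ee_rot: [[-0.0, 1.0, 0.001], [1.0, 0.0, -0.001], [-0.001, 0.001, -1.0]]
wrist_force: [-0.5, 0.2, -1.6]
grip_width: 0.044
finger_force: 40.8
```

Request:
play_rows(
  plan=[
    {"wx": -0.03, "wy": 0, "wz": 0, "tx": 1, "ty": 0, "tz": 0, "hand": 3},
    {"wx": -0.06, "wy": 0, "wz": 0, "tx": 2.5, "ty": 0, "tz": 0, "hand": 3},
    {"wx": -0.06, "wy": 0, "wz": 0, "tx": 3.5, "ty": 0, "tz": 0, "hand": 3},
    {"wx": -0.06, "wy": 0, "wz": 0, "tx": 4, "ty": 0, "tz": 0, "hand": 3},
    {"wx": -0.06, "wy": 0, "wz": 0, "tx": 4, "ty": 0, "tz": 0, "hand": 3},
    {"wx": -0.06, "wy": 0, "wz": 0, "tx": 4, "ty": 0, "tz": 0, "hand": 3},
    {"wx": -0.06, "wy": 0, "wz": 0, "tx": 3, "ty": 0, "tz": 0, "hand": 3},
    {"wx": -0.06, "wy": 0, "wz": 0, "tx": 2, "ty": 0, "tz": 0, "hand": 3},
    {"wx": -0.0536, "wy": 0, "wz": 0, "tx": 1.2, "ty": 0, "tz": 0, "hand": 3},
    {"wx": -0.02, "wy": 0, "wz": 0, "tx": 0, "ty": 0, "tz": 0, "hand": 3},
  ],
)

```text
clock: 19.5
tool_pos: [0.4539, -0.1365, 0.1984]
ee_rot: [[-0.002, 0.867, 0.499], [1.0, 0.001, 0.002], [0.002, 0.499, -0.867]]
wrist_force: [-0.5, -0.4, -1.7]
grip_width: 0.044
finger_force: 41.0
```

```bash
python3 -c "
from goal import *
goal(-.1385,.076,.08,F=(.57,.035))
c=cap('wrist');save(c,'w5.png')
goal(-.1385,.076,.08,F=(.57,.035))"
```

```text
19.5 pos [ 0.4539 -0.1365  0.1984] toolz [ 0.499   0.0024 -0.8666] y [0.8666 0.0006 0.499 ] goal [ 0.4894 -0.1385  0.1686] cm [-0.2072  1.5869  4.3566] F [-0.5487 -0.3997 -1.7004] 0.04402261016433449
19.55 pos [ 0.4541 -0.1376  0.1988] toolz [ 0.4994  0.0014 -0.8664] y [0.8664 0.0004 0.4994] goal [ 0.4894 -0.1385  0.1686] cm [-0.1004  1.5512  4.3799] F [ 0.0931 -0.3427 -2.3844] 0.04403556133772454
```

View pics/w5.png

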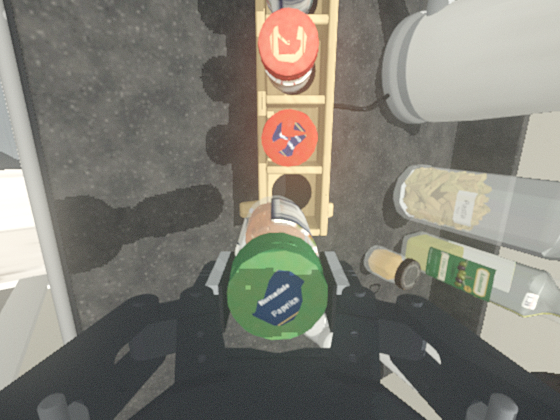

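The green jar is held straight (278,285) in line with pocket 4 at (292,190), and the red jar sits well at (290,137). A 1.5 cm shift to the back is needed first, then insertion.

Request:
play_rows(
  plan=[
    {"wx": 0, "wy": 0, "wz": 0, "tx": 0, "ty": 0.5, "tz": 0.5, "hand": 3},
    {"wx": 0, "wy": 0, "wz": 0, "tx": 0, "ty": 0.5, "tz": 0.8, "hand": 3},
    {"wx": 0, "wy": 0, "wz": 0, "tx": 0, "ty": 0.55, "tz": 1, "hand": 3},
    {"wx": 0, "wy": 0, "wz": 0, "tx": 0, "ty": 0, "tz": 1.2, "hand": 3},
    {"wx": 0, "wy": 0, "wz": 0, "tx": 0, "ty": 0, "tz": 1.2, "hand": 3},
    {"wx": 0, "wy": 0, "wz": 0, "tx": 0, "ty": 0, "tz": 1, "hand": 3},
    {"wx": 0, "wy": 0, "wz": 0, "tx": 0, "ty": 0, "tz": 0.6, "hand": 3},
    {"wx": 0, "wy": 0, "wz": 0, "tx": 0, "ty": 0, "tz": 0.2, "hand": 3},
    {"wx": 0, "wy": 0, "wz": 0, "tx": 0, "ty": 0, "tz": 0, "hand": 3},
    {"wx": 0, "wy": 0, "wz": 0, "tx": 0, "ty": 0, "tz": 0, "hand": 3},
  ],
)

```text
clock: 20.55
tool_pos: [0.5013, -0.1389, 0.1525]
ee_rot: [[0.0, 0.866, 0.5], [1.0, 0.0, -0.0], [-0.0, 0.5, -0.866]]
wrist_force: [-0.6, 0.5, -1.1]
grip_width: 0.0439
finger_force: 41.0
```

```bash
python3 -c "
from goal import *
goal(-.1385,.076,0,F=(.57,.035))"
```

```text
20.55 pos [ 0.5013 -0.1389  0.1525] toolz [ 0.5004 -0.0004 -0.8658] y [0.8658 0.0001 0.5004] goal [ 0.5294 -0.1385  0.0993] cm [ 0.0389 -0.2292  6.0062] F [-0.605   0.487  -1.0585] 0.04394401748899783
```

Request:
play_rows(
  plan=[
    {"wx": 0, "wy": 0, "wz": 0, "tx": 0, "ty": -0.1, "tz": 0.5, "hand": 3},
    {"wx": 0, "wy": 0, "wz": 0, "tx": 0, "ty": -0.1, "tz": 0.8, "hand": 3},
    {"wx": 0, "wy": 0, "wz": 0, "tx": 0, "ty": 0, "tz": 0.9, "hand": 3},
    {"wx": 0, "wy": 0, "wz": 0, "tx": 0, "ty": 0, "tz": 0.9, "hand": 3},
    {"wx": 0, "wy": 0, "wz": 0, "tx": 0, "ty": 0, "tz": 0.9, "hand": 3},
    {"wx": 0, "wy": 0, "wz": 0, "tx": 0, "ty": 0, "tz": 0.7, "hand": 3},
    {"wx": 0, "wy": 0, "wz": 0, "tx": 0, "ty": 0, "tz": 0.4, "hand": 3},
    {"wx": 0, "wy": 0, "wz": 0, "tx": 0, "ty": 0, "tz": 0.3, "hand": 3},
    {"wx": 0, "wy": 0, "wz": 0, "tx": 0, "ty": 0, "tz": 0.1, "hand": 3},
    {"wx": 0, "wy": 0, "wz": 0, "tx": 0, "ty": 0, "tz": 0, "hand": 3},
  ],
)

```text
clock: 21.55
tool_pos: [0.527, -0.1386, 0.1034]
ee_rot: [[-0.0, 0.866, 0.5], [1.0, 0.0, 0.0], [-0.0, 0.5, -0.866]]
wrist_force: [0.7, -0.6, -0.5]
grip_width: 0.044
finger_force: 41.0
```

```bash
python3 -c "
from goal import *
goal(-.1385,.076,0,F=(.57,.035))"
```

```text
21.55 pos [ 0.527  -0.1386  0.1034] toolz [ 0.5    0.    -0.866] y [0.866  0.0001 0.5   ] goal [ 0.5294 -0.1385  0.0993] cm [0.0114 0.0014 0.477 ] F [ 0.6561 -0.5595 -0.4706] 0.04402853281289812
```

Request:
play_rows(
  plan=[
    {"wx": 0, "wy": 0, "wz": 0, "tx": 0, "ty": 0, "tz": 0.1, "hand": 3},
    {"wx": 0, "wy": 0, "wz": 0, "tx": 0, "ty": 0, "tz": 0.1, "hand": 3},
    {"wx": 0, "wy": 0, "wz": 0, "tx": 0, "ty": 0, "tz": 0.1, "hand": 3},
    {"wx": 0, "wy": 0, "wz": 0, "tx": 0, "ty": 0, "tz": 0.05, "hand": 3},
    {"wx": 0, "wy": 0, "wz": 0, "tx": 0, "ty": 0, "tz": 0.05, "hand": 3},
    {"wx": 0, "wy": 0, "wz": 0, "tx": 0, "ty": 0, "tz": 0.05, "hand": 3},
    {"wx": 0, "wy": 0, "wz": 0, "tx": 0, "ty": 0, "tz": 0, "hand": 3},
    {"wx": 0, "wy": 0, "wz": 0, "tx": 0, "ty": 0, "tz": 0, "hand": 3},
    {"wx": 0, "wy": 0, "wz": 0, "tx": 0, "ty": 0, "tz": 0, "hand": 3},
    {"wx": 0, "wy": 0, "wz": 0, "tx": 0, "ty": 0, "tz": 0, "hand": 3},
  ],
)

```text
clock: 22.55
tool_pos: [0.5292, -0.1386, 0.0995]
ee_rot: [[-0.0, 0.866, 0.5], [1.0, 0.0, 0.0], [0.0, 0.5, -0.866]]
wrist_force: [-1.7, -0.6, 1.2]
grip_width: 0.0441
finger_force: 41.3
```

Request:
play_rows(
  plan=[
    {"wx": 0, "wy": 0, "wz": 0, "tx": 0, "ty": 0, "tz": 0.05, "hand": 3},
    {"wx": 0, "wy": 0, "wz": 0, "tx": 0, "ty": 0, "tz": 0, "hand": 3},
    {"wx": 0, "wy": 0, "wz": 0, "tx": 0, "ty": 0, "tz": 0, "hand": 3},
    {"wx": 0, "wy": 0, "wz": 0, "tx": 0, "ty": 0, "tz": 0, "hand": 3},
    {"wx": 0, "wy": 0, "wz": 0, "tx": 0, "ty": 0, "tz": 0, "hand": 3},
    {"wx": 0, "wy": 0, "wz": 0, "tx": 0, "ty": 0, "tz": 0, "hand": 3},
    {"wx": 0, "wy": 0, "wz": 0, "tx": 0, "ty": 0, "tz": 0, "hand": 3},
    {"wx": 0, "wy": 0, "wz": 0, "tx": 0, "ty": 0, "tz": 0, "hand": 3},
    {"wx": 0, "wy": 0, "wz": 0, "tx": 0, "ty": 0, "tz": 0, "hand": 3},
    {"wx": 0, "wy": 0, "wz": 0, "tx": 0, "ty": 0, "tz": 0, "hand": 3},
  ],
)

```text
clock: 23.55
tool_pos: [0.5293, -0.1387, 0.0995]
ee_rot: [[-0.0, 0.866, 0.5], [1.0, 0.001, -0.0], [-0.0, 0.5, -0.866]]
wrist_force: [-9.8, 0.8, 8.4]
grip_width: 0.0439
finger_force: 42.5
```

It is on the floor with about 13 N. Release and retreat.

Request:
play_rows(
  plan=[
    {"wx": 0, "wy": 0, "wz": 0, "tx": 0, "ty": 0, "tz": 0, "hand": 3},
    {"wx": 0, "wy": 0, "wz": 0, "tx": 0, "ty": 0, "tz": 0, "hand": 3},
    {"wx": 0, "wy": 0, "wz": 0, "tx": 0, "ty": 0, "tz": 0, "hand": 4.5},
    {"wx": 0, "wy": 0, "wz": 0, "tx": 0, "ty": 0, "tz": 0, "hand": 5},
    {"wx": 0, "wy": 0, "wz": 0, "tx": 0, "ty": 0, "tz": 0, "hand": 6},
    {"wx": 0, "wy": 0, "wz": 0, "tx": 0, "ty": 0, "tz": 0, "hand": 7},
    {"wx": 0, "wy": 0, "wz": 0, "tx": 0, "ty": 0, "tz": 0, "hand": 8},
    {"wx": 0, "wy": 0, "wz": 0, "tx": 0, "ty": 0, "tz": 0, "hand": 8.5},
    {"wx": 0, "wy": 0, "wz": 0, "tx": 0, "ty": 0, "tz": 0, "hand": 8.5},
    {"wx": 0, "wy": 0, "wz": 0, "tx": 0, "ty": 0, "tz": 0, "hand": 8.5},
  ],
)

```text
clock: 24.55
tool_pos: [0.5295, -0.1386, 0.0991]
ee_rot: [[0.0, 0.866, 0.5], [1.0, 0.0, -0.0], [-0.0, 0.5, -0.866]]
wrist_force: [0.4, -0.7, -0.4]
grip_width: 0.0848
finger_force: 0.0
```

Request:
play_rows(
  plan=[
    {"wx": 0, "wy": 0, "wz": 0, "tx": 0, "ty": 0, "tz": -0.5, "hand": 8.5},
    {"wx": 0, "wy": 0, "wz": 0, "tx": 0, "ty": 0, "tz": -1, "hand": 8.5},
    {"wx": 0, "wy": 0, "wz": 0, "tx": 0, "ty": 0, "tz": -1.5, "hand": 8.5},
    {"wx": 0, "wy": 0, "wz": 0, "tx": 0, "ty": 0, "tz": -2, "hand": 8.5},
    {"wx": 0, "wy": 0, "wz": 0, "tx": 0, "ty": 0, "tz": -2, "hand": 8.5},
    {"wx": 0, "wy": 0, "wz": 0, "tx": 0, "ty": 0, "tz": -2, "hand": 8.5},
    {"wx": 0, "wy": 0, "wz": 0, "tx": 0, "ty": 0, "tz": -2, "hand": 8.5},
    {"wx": 0, "wy": 0, "wz": 0, "tx": 0, "ty": 0, "tz": -1, "hand": 8.5},
    {"wx": 0, "wy": 0, "wz": 0, "tx": 0, "ty": 0, "tz": 0, "hand": 8.5},
    {"wx": 0, "wy": 0, "wz": 0, "tx": 0, "ty": 0, "tz": 0, "hand": 8.5},
  ],
)

```text
clock: 25.55
tool_pos: [0.4694, -0.1386, 0.2027]
ee_rot: [[0.0, 0.866, 0.5], [1.0, -0.0, -0.0], [-0.0, 0.5, -0.866]]
wrist_force: [-0.1, 0.7, 0.2]
grip_width: 0.085
finger_force: 0.0
```

```bash
python3 -c "
from goal import *
c=cap('wrist');save(c,'w6.png')
P=cloud(c);h=cv2.cvtColor(c['image'],cv2.COLOR_RGB2HSV)
A=np.array([[.866,0,.5],[0,1,0],[-.5,0,.866]])
Q=(P-np.array([.57,0,.035]))@A.T*1000
m=(Q[...,2]>98)&(Q[...,2]<116)&(abs(Q[...,0])<45)
for y in (60,-6,-72,-138):
    q=Q[m&(abs(Q[...,1]-y)<28)]
    if len(q): print(len(q),np.median(q,0),(q.min(0)+q.max(0))/2)
print(status.sense()['wrist_force'],status.sense()['tool_pos'])
"
```

```text
3524 [ -8.921   -6.6178 107.1768] [ -9.2928  -6.5574 104.135 ]
2634 [ -7.7062 -72.5386 109.7178] [ -7.7217 -73.067  107.7998]
2266 [  -6.6638 -137.7502  106.5276] [  -7.1005 -139.4154  103.4803]
[-0.8991  0.0211  0.0283] [ 0.4692 -0.1384  0.2021]
```

View pics/w6.png

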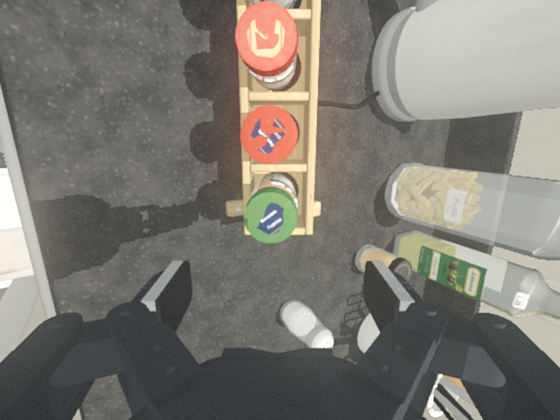

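Both spares are seated (red at (270,133), green at (271,215)), with cap tops at 109.7 and 106.5 mm, matching their lengths. The gripper is clear, so I'm handing in.

```bash
python3 -c "
from cell import robot
print(robot.job_done())"
```

```text
the job is handed in; nothing more can be done
None
```

I set the red spare jar in pocket 3 and the green one in pocket 4, caps up and resting on the pocket floors, and handed the job in at about 26 s; the hand-in returned no verdict.

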